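Let the blue roller out of the roller feeder

TASK

The small two-lane feeder on the bench holds one blue roller and one dark wood roller, each behind its own yellow gate. Press down the red pad of the lever that works the blue roller's gate and keep it down until the blue roller has rolled out into the tray, then let go so that the gate drops shut again. Do not touch the rollers themselves, leave the other lever and the wood roller as they are, and do not disturb the block and the screw jar beside the feeder.

Things in the scene. Friction and masses are not known exactly. Their poses are not given: they have to be found in the camera images.
- feeder: Fixed plywood roller feeder, base 302 x 132 mm. Origin on the bench, on its centre line, z up; x runs up the lanes (to the robot's left, within 0.3 rad), y towards the robot. Lanes 50 mm wide, middles at y = +29 mm (near) and -29 mm (far), falling 10 degrees to -x, walls up to 81 mm high. A lever outside each lane, pivot at x = 0, z = 75 mm, has its yellow gate at x = -82 mm and a red pad at +x.
- tray_middle (a point): Middle of the cork floor of the catch tray below both lanes, 17 mm above the bench. Axes as the feeder's. The tray is 120 mm long (x) and 114 mm wide (y) inside, with walls 50 mm above the bench; its middle is at x = -155 mm, y = 0 in the feeder's frame.
- pad_near (a point): Red press pad 40 x 40 x 8 mm on the near lane's lever, at x = +95, y = +85 mm in the feeder's frame. Origin: centre of its top face, 83 mm above the bench when up, 41 mm at the stop (its centre shifts about 6 mm to -x on the way). About 2 N starts it, 4 to 5 N keeps it fully down; a spring brings it back up. Nothing stands over it.
- pad_far (a point): The same red pad on the far lane's lever, at x = +95, y = -85 mm in the feeder's frame.
- lever_near (a joint): Angle of the near lane's lever, rad: 0 with the gate shut and the pad up, grows as the pad is pressed, 0.45 at the stop. A roller passes under the gate from about 0.3; the spring takes it back to 0 when let go.
- lever_far (a joint): The same for the far lane's lever.
- roller_blue: Blue painted turned roller, 30 mm diameter, 44 mm long, about 50 g, lying across one of the lanes against the gate, free to roll. Origin at its centre, 49 mm above the bench at the start. It may be in either lane (y about +29 or -29 mm in the feeder's frame). Rolls out into the tray in under a second once its gate is up.
- roller_wood: Bare dark brown wood roller of the same size, in the other lane; must stay there.
- block: Hardwood block 50 x 85 x 40 mm standing loose beside the tray, on the robot's side of the feeder; a bystander. Origin under its centre.
- screw_jar: Clear jar of screws with a red cap, 64 mm diameter, 86 mm high, standing loose beside the tray on the far side of the feeder; a bystander. Origin under its centre.
Things that resemble listed ones, but are neither listed nor needed, are in the scene too. Several things have the shape of the roller_blue; the one meant has the colours described above.

How it is judged:
By the outcome, as a careful person would: the job done as asked, in the order asked, and still so for the second after the job is handed in, with the robot touching nothing.
It also fails if it takes over 32 s, if anything falls off the work surface, if the arm or the gripper's body presses on something with over 40 N, if the wrist force passes 120 N, or if a joint passes its speed limit or range.

ROBOT

A 6-joint arm with a two-finger parallel gripper is mounted at the origin on a cart in front of the work surface, level with it; the furniture and walls round the work are solid. World frame = base frame: x ahead of the robot, y to its left, z up, the work surface at z = 0. Lengths are in m, angles in rad, forces in N, time in s.
With the tool pointing down it reaches from about 0.325 to 0.775 m from the base axis. Payload 5.5 kg.
Tool frame: the origin (TCP) lies between the finger pads; the fingertips stand 25 mm ahead of it and the grasp point (between the pads) lies 6 mm ahead of it; z points along the fingers, y is the line along which they close (so a half turn about z gives the same grasp; the last joint's range is limited). The gripper opens to 85 mm and grips with 20 to 120 N. Pads are 22 mm wide; open, the fingers measure 114 mm over their backs; the gripper's body (76 mm by 85 mm) begins 54 mm behind the grasp point. The pads swing forward as they close: fully open they stand 13 mm farther back than shut.
Start: joints at [-1.322, 0.091, 1.231, -0, 1.82, -0.057], TCP at [0.181, -0.572, 0.223] pointing down, gripper open.
Joint ranges: [-2.87, 2.87], [-0.86, 2.18], [0.17, 2.46], [-1.51, 4.65], [0.06, 2.69], [-2.65, 2.65]. Speed limits (rad/s): [2.57, 2.57, 3.01, 3.14, 3.14, 3.14].

INTERFACE

Orientations are given as a unit quaternion [x, y, z, w].
In Python, from workcell import get_obs, camera, sign_off gives the robot as it stands.
- The arm moves only by the shell command python3 -m creep 'ROWS'. ROWS is JSON, a list of rows, each a list of 3 entries, a list of its own where there are three numbers: the shift along the tool's x, y, z in cm, then the turn, a rotation vector about the tool's x, y, z in rad, then the closure in counts, from 0 (fully open) to 255 (shut). In form: [[[dx, dy, dz], [rx, ry, rz], gripper], ...]. A call has exactly 8 rows; each row is the pose to reach, as a shift and turn from the pose commanded when the call began, along the tool's axes at that moment; what a row does not reach only later rows make up. A row lasts 1/12 s, in which the tool goes at most 41.7 mm and 7.16 degrees, less where a joint would pass 70% of its speed; a pose out of reach is approached as far as the arm can. A call with a gripper value outside its range is refused whole. The fingers move at their own pace and stop on an object; the grip force is fixed at half the most. Time passes only in rows, so rows that repeat a pose let the fingers close, or fill a call up. It gives the time, the measured TCP pose, the force, the opening and the grip force at its end, in the units of the state.
- get_obs(): the state, without advancing time (a new reading comes with each control period).
- camera(name): name is "scene" or "top" or "wrist"; returns a dict with "image" (384x512x3 uint8, blue, green, red), "fovy" (degrees; the focal length in pixels is half the picture's height over the tangent of half this angle, whatever the lens; pixels are square), "cx", "cy" (the principal point, pixels), "T" (4x4, takes a point from camera to world coordinates); the wrist camera has in their place "tool_from_camera" (4x4, takes a point from camera to tool coordinates, whose origin is the TCP and whose axes are the flange's). Camera axes: x right, y up, looking along -z (the intrinsics and any distortion apply to the point x, -y, -z); pixel columns grow to the right and rows downward; lengths in m; the calibration is good to about 2 mm. A picture is of the moment at which its call begins: read the wrist's pose just before it. There is no depth.
- sign_off(): hands the job in; it is judged then, once.
The state is a dict: "time_s": time; "q": joint angles; "joint_vel": joint speeds; "effort": joint torques, N m; "tcp_pos": TCP position; "eef_rot": TCP orientation; "ft_force": force on the tool from outside, world axes, zero at the start; "torque": the same for the moment, N m; "gripper_width": finger opening in m; "grip_force": force on a finger pad.
Only numpy, scipy, OpenCV 4.12 (cv2) and the standard library are available. Lean on these libraries where they do the work, as an engineer would, in place of code of your own. Each camera call takes 0.05 s, during which the arm holds its last target. There are 200 camera calls.

## Working session

There is one attempt and no reset: what is moved stays moved. The work goes in short steps, Python scripts to look and compute and a shell command to move; the robot and the scene stay as the last step left them, time stands still between calls to the robot, and variables do not carry over. Pictures are saved under pics/ and viewed, at most 10 in all, crops included, and the job is handed in when it is done.

```bash
mkdir -p pics
cat > h.py <<'E'
import numpy as np, cv2
from workcell import get_obs, camera
E
python3 - <<'E'
from h import *
import pickle
o=get_obs();print(o['time_s'],o['tcp_pos'],o['eef_rot'],o['ft_force'],o['gripper_width'])
d={n:camera(n) for n in('scene','top')}
pickle.dump(d,open('d0.pkl','wb'))
for n in d:
    c=d[n];print(n,{k:v for k,v in c.items() if k!='image'})
    cv2.imwrite(f'pics/{n}0.png',c['image'])
E
```

```text
0.0 [ 0.18054805 -0.57188436  0.22161173] [ 9.88335529e-01  1.52288848e-01 -1.05973142e-04 -9.88506800e-04] [ 0.61904286 -0.38106261  0.04536813] 0.08562665967023934
scene {'fovy': 43.55944833319481, 'cx': 261.6561194728894, 'cy': 187.95869244566134, 'T': array([[-0.66909717,  0.55566963, -0.49349796,  0.00337501],
       [-0.7431417 , -0.50653944,  0.43721644,  0.42467966],
       [-0.00702828,  0.65927919,  0.75186538,  0.93906733],
       [ 0.        ,  0.        ,  0.        ,  1.        ]])}
top {'fovy': 55.358873002461564, 'cx': 255.9362941680377, 'cy': 192.31829840609873, 'T': array([[ 0.0159005 ,  0.99396295, -0.10855797,  0.46979498],
       [-0.99984394,  0.01664197,  0.00592758, -0.0482855 ],
       [ 0.00769841,  0.10844678,  0.99407245,  0.92903401],
       [ 0.        ,  0.        ,  0.        ,  1.        ]])}
```

View pics/scene0.png

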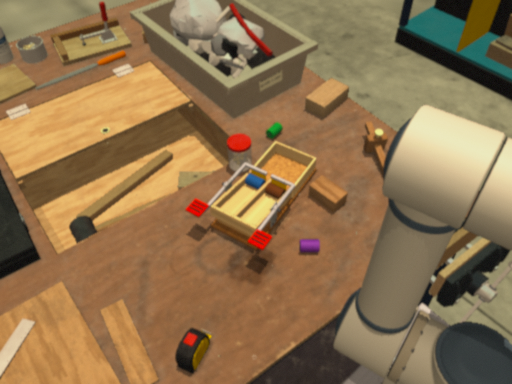

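View pics/top0.png

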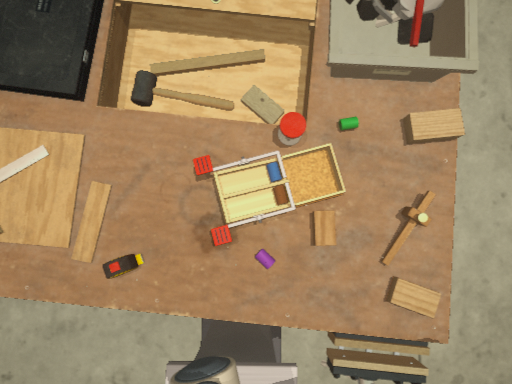

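Scene and top views: the blue roller is at top (275,171) / scene (255,181), in the far lane. The far red pad is at top (203,165) / scene (198,208) and the near pad at top (221,236) / scene (260,239).
Possible confusions: the green roller at top (348,124), the purple roller at (265,259), the wood roller at (282,196), the red jar cap at (292,125) and the red tape label at (114,267). I choose the far pad, then check it in a close crop.

```bash
cat >> h.py <<'E'
def ray(c,u,v):
    f=c['image'].shape[0]/2/np.tan(np.radians(c['fovy']/2))
    d=c['T'][:3,:3]@np.array([(u-c['cx'])/f,-(v-c['cy'])/f,-1]);return c['T'][:3,3],d/np.linalg.norm(d)
def tri(a,b):
    (p,d),(q,e)=a,b
    s,t=np.linalg.lstsq(np.c_[d,-e],q-p,rcond=None)[0]
    return (p+s*d+q+t*e)/2,np.linalg.norm(p+s*d-q-t*e)
def blob(im,lo,hi,near,r=14):
    h=cv2.cvtColor(im,cv2.COLOR_BGR2HSV);h[...,0]=(h[...,0].astype(int)+30)%180
    m=cv2.inRange(h,lo,hi);n,l,s,c=cv2.connectedComponentsWithStats(m)
    k=[i for i in range(1,n) if s[i,4]>8 and np.hypot(*(c[i]-near))<r]
    i=max(k,key=lambda i:s[i,4]);return c[i],s[i]
E
python3 - <<'E'
from h import *
import pickle
d=pickle.load(open('d0.pkl','rb'));S,T=d['scene'],d['top']
R=((20,150,120),(40,255,255));B=((130,100,50),(150,255,255))
P={}
for n,(lo,hi),s,t in[('far',R,(198,208),(203,165)),('near',R,(260,239),(221,236)),('blue',B,(255,181),(275,171))]:
    a,sa=blob(S['image'],lo,hi,s);b,sb=blob(T['image'],lo,hi,t)
    P[n],e=tri(ray(S,*a),ray(T,*b));print(n,a,sa,b,sb,P[n],e)
v=P['near']-P['far'];print(np.linalg.norm(v[:2]),'yaw of feeder y',np.arctan2(v[1],v[0]))
y=v[:2]/np.linalg.norm(v[:2]);x=np.array([y[1],-y[0]]);o=(P['near']+P['far'])[:2]/2-.095*x
print('feeder o',o,'x',x,'blue in feeder',(P['blue'][:2]-o)@x,(P['blue'][:2]-o)@y)
ob=get_obs()
from scipy.spatial.transform import Rotation as Ro
M=Ro.from_quat(ob['eef_rot']).as_matrix();print(M.round(3))
print('shift tool cm to far pad',M.T@(P['far']-ob['tcp_pos'])*100)
cv2.imwrite('pics/crop.png',np.hstack([cv2.resize(T['image'][135:265,180:360],None,fx=2.2,fy=2.2),cv2.resize(S['image'][130:260,180:330],(330,286))]))
E
```

```text
far [196.60526316 207.13815789] [185 197  24  21 304] [202.45423729 164.57627119] [193 155  20  20 295] [0.62652124 0.07379084 0.07711481] 7.100699773794383e-06
near [259.61583578 238.86217009] [247 229  26  21 341] [220.94059406 234.89108911] [211 224  21  22 303] [0.46241516 0.0257708  0.07714753] 0.00037089974382436717
blue [253.94936709 180.7278481 ] [246 174  18  14 158] [273.87804878 171.31097561] [268 163  13  18 164] [ 0.61880286 -0.09598933  0.047644  ] 0.0013781201433800423
0.17098751159082906 yaw of feeder y -2.856924006462529
feeder o [ 0.57114795 -0.04139589] x [-0.28083945  0.95975476] blue in feeder -0.06577969617497066 -0.030405041710007963
[[ 0.954  0.301 -0.   ]
 [ 0.301 -0.954  0.002]
 [ 0.    -0.002 -1.   ]]
shift tool cm to far pad [ 61.96340157 -48.12517938  14.55608012]
```

View pics/crop.png

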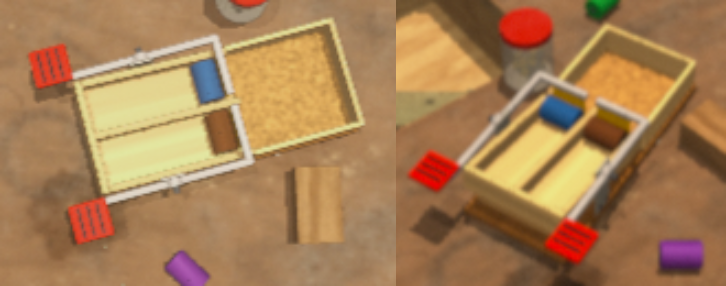

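The crop confirms it: the far lever carries the gate in front of the blue roller, so I press the far pad. Moving over at safe height with the fingers shut.

```bash
python3 -m creep '[[[2.5,-2,0],[0,0,0],255],[[5,-4,0],[0,0,0],255],[[7.5,-6,0],[0,0,0],255],[[10,-8,0],[0,0,0],255],[[12.5,-10,0],[0,0,0],255],[[15,-12,0],[0,0,0],255],[[17.5,-14,0],[0,0,0],255],[[20,-16,0],[0,0,0],255]]'
python3 -m creep '[[[2.5,-2,0],[0,0,0],255],[[5,-4,0],[0,0,0],255],[[7.5,-6,0],[0,0,0],255],[[10,-8,0],[0,0,0],255],[[12.5,-10,0],[0,0,0],255],[[15,-12,0],[0,0,0],255],[[17.5,-14,0],[0,0,0],255],[[20,-16,0],[0,0,0],255]]'
python3 -m creep '[[[2.5,-2,0],[0,0,0],255],[[5,-4,0],[0,0,0],255],[[7.5,-6,0],[0,0,0],255],[[10,-8,0],[0,0,0],255],[[12.5,-10,0],[0,0,0],255],[[15,-12,0],[0,0,0],255],[[17.5,-14,0],[0,0,0],255],[[20,-16,0],[0,0,0],255]]'
python3 - <<'E'
from h import *
from scipy.spatial.transform import Rotation as Ro
o=get_obs();M=Ro.from_quat(o['eef_rot']).as_matrix();print(o['time_s'],o['tcp_pos'],o['ft_force'],M.round(3))
print(M.T@(np.array([.6273,.0713,.120])-o['tcp_pos'])*100)
c=camera('wrist');cv2.imwrite('pics/w1.png',c['image'])
# pad from wrist view: project onto z=0.083 plane
T=np.eye(4);T[:3,:3]=M;T[:3,3]=o['tcp_pos'];c['T']=T@c['tool_from_camera']
h=cv2.cvtColor(c['image'],cv2.COLOR_BGR2HSV);h[...,0]=(h[...,0].astype(int)+30)%180
n,l,s,k=cv2.connectedComponentsWithStats(cv2.inRange(h,(20,150,100),(40,255,255)))
for i in range(1,n):
    if s[i,4]>150:
        p,d=ray(c,*k[i]);print(s[i],k[i],p+d*(.083-p[2])/d[2])
E
```

```text
time_s: 0.77
tcp_pos: [0.3236, -0.3579, 0.2223]
eef_rot: [0.988, 0.152, -0.0, -0.0]
ft_force: [0.2, -0.4, 0.5]
gripper_width: -0.0001
grip_force: 0.0
time_s: 1.43
tcp_pos: [0.4662, -0.145, 0.2224]
eef_rot: [0.988, 0.152, -0.0, -0.0]
ft_force: [0.2, -0.1, -0.0]
gripper_width: -0.0001
grip_force: 0.0
time_s: 2.1
tcp_pos: [0.6088, 0.0677, 0.2221]
eef_rot: [0.988, 0.152, -0.0, -0.0]
ft_force: [-0.3, 0.2, -0.2]
gripper_width: 0.0002
grip_force: 0.0
2.1 [0.60878654 0.06772867 0.22212257] [-0.33239254  0.20988473 -0.20586115] [[ 0.954  0.301 -0.001]
 [ 0.301 -0.954 -0.   ]
 [-0.001 -0.    -1.   ]]
[ 1.88202676  0.21905719 10.21054373]
[ 440  104   63   62 3032] [471.13489446 134.27176781] [ 0.72921827 -0.13876334  0.083     ]
[ 234  145   39   39 1327] [252.70384326 163.5990957 ] [0.62907336 0.07373753 0.083     ]
[360 236  23  29 477] [371.16771488 249.53459119] [ 0.57124556 -0.09625839  0.083     ]
[ 48 280  22  16 268] [ 58.63059701 287.28358209] [0.40096051 0.26310763 0.083     ]
```

The wrist-camera mask puts the far pad at pixel (253,164), which is (0.629, 0.074), in agreement with the two-view fix. Next I centre over it and come down to about 10 mm above.

```bash
python3 -m creep '[[[1,0.1,0],[0,0,0],255],[[2,0.2,0],[0,0,0],255],[[2,0.2,2.5],[0,0,0],255],[[2,0.2,5],[0,0,0],255],[[2,0.2,7.5],[0,0,0],255],[[2,0.2,9],[0,0,0],255],[[2,0.2,10],[0,0,0],255],[[2,0.2,10],[0,0,0],255]]'
python3 - <<'E'
from h import *
c=camera('scene');w=camera('top')
cv2.imwrite('pics/s2.png',np.hstack([cv2.resize(c['image'][120:270,160:330],(400,353)),cv2.resize(w['image'][110:260,170:340],(400,353))]))
E
```

```text
time_s: 2.82
tcp_pos: [0.6264, 0.0701, 0.1192]
eef_rot: [0.988, 0.152, -0.003, -0.0]
ft_force: [-0.7, 0.3, 0.2]
gripper_width: 0.0003
grip_force: 0.0
```

View pics/s2.png

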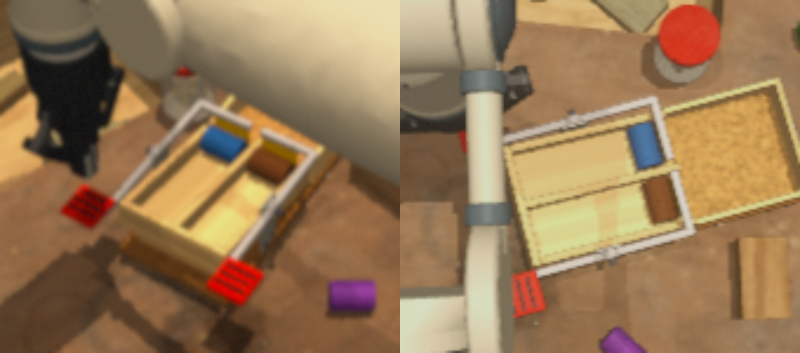

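Run:
```python
from h import *
c=camera('scene');o=get_obs()
f=192/np.tan(np.radians(c['fovy']/2))
def pr(p):
    q=np.linalg.inv(c['T'])@np.r_[p,1];return np.array([c['cx']+f*q[0]/-q[2],c['cy']-f*q[1]/-q[2]])
t=o['tcp_pos'];print(t)
im=cv2.resize(c['image'][150:230,150:250],(800,640),interpolation=cv2.INTER_CUBIC)[:600]
for z,k in((.119,(0,255,0)),(.094,(255,255,0)),(.083,(255,0,255))):
    p=pr([t[0],t[1],z]);print(z,p);cv2.circle(im,tuple(int(v) for v in (p-[150,150])*8),4,k,-1)
cv2.imwrite('pics/s3.png',im)
```

```text
[0.62850996 0.07024512 0.12428954]
0.119 [195.31189145 194.07613716]
0.094 [196.52360109 201.17910405]
0.083 [197.04371863 204.22800086]
```

View pics/s3.png

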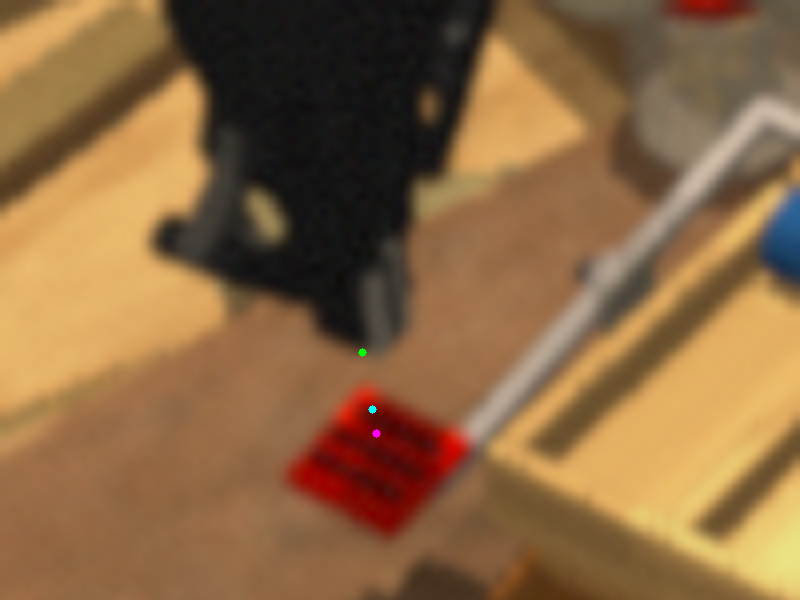

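The close view shows the pad centred near scene (197,207), with the gripper's lowest visible part about 15 px above it. That is higher than the expected fingertip, so I check with the wrist view.

Run:
```python
from h import *
o=get_obs();print(o['gripper_width'],o['tcp_pos'],o['time_s'])
c=camera('wrist');cv2.imwrite('pics/w3.png',c['image']);print(c['tool_from_camera'].round(3),c['fovy'])
```

```text
0.0003437819071261965 [0.62850996 0.07024512 0.12428954] 2.9667
[[-0.     0.953  0.303  0.078]
 [ 1.     0.001 -0.     0.001]
 [-0.001  0.303 -0.953 -0.152]
 [ 0.     0.     0.     1.   ]] 71.3676619583623
```

View pics/w3.png

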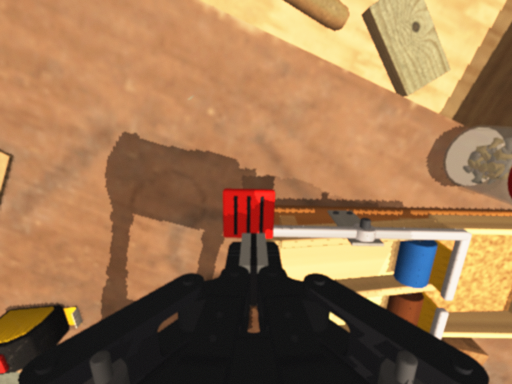

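Wrist view: fingers shut, tips at pixel (254,235). The pad is centred at (249,213), about 4 mm off in tool -y. I descend gently with that correction, watching the force.

```bash
python3 -m creep '[[[0,-0.2,0.5],[0,0,0],255],[[0,-0.2,1],[0,0,0],255],[[0,-0.2,1.5],[0,0,0],255],[[0,-0.2,2],[0,0,0],255],[[0,-0.2,2.5],[0,0,0],255],[[0,-0.2,3],[0,0,0],255],[[0,-0.2,3],[0,0,0],255],[[0,-0.2,3],[0,0,0],255]]'
python3 - <<'E'
from h import *
o=get_obs();print(o['tcp_pos'],o['ft_force'])
c=camera('wrist');w=camera('scene')
cv2.imwrite('pics/w4.png',np.hstack([cv2.resize(c['image'][130:330,150:512],(543,300)),cv2.resize(w['image'][150:240,180:257],(257,300))]))
E
```

```text
time_s: 3.68
tcp_pos: [0.627, 0.0722, 0.0921]
eef_rot: [0.988, 0.152, -0.001, -0.0]
ft_force: [-0.1, -0.4, 0.7]
gripper_width: -0.0001
grip_force: 0.0
[0.62704202 0.0721796  0.09206091] [-0.07528453 -0.42646039  0.67565876]
```

View pics/w4.png

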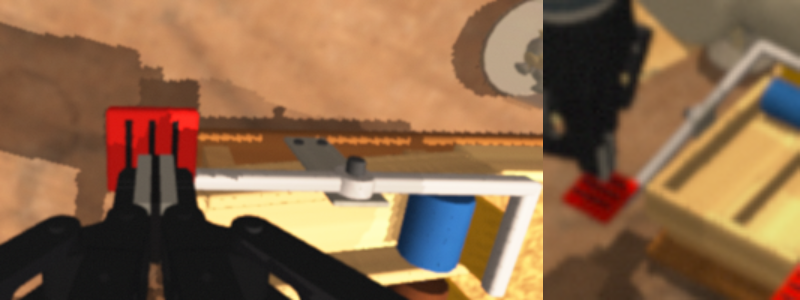

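The tips are now just above the pad and centred on it, with no contact yet. The true tips are only a few mm ahead of the TCP. I keep pressing by feel.

```bash
python3 -m creep '[[[0,0,0.5],[0,0,0],255],[[0,0,1],[0,0,0],255],[[0,0,1.5],[0,0,0],255],[[0,0,2],[0,0,0],255],[[0,0,2.5],[0,0,0],255],[[0,0,2.5],[0,0,0],255],[[0,0,2.5],[0,0,0],255],[[0,0,2.5],[0,0,0],255]]'
```

```text
time_s: 4.45
tcp_pos: [0.6272, 0.0724, 0.068]
eef_rot: [0.988, 0.152, -0.0, -0.0]
ft_force: [-1.8, 0.4, 2.1]
gripper_width: 0.0004
grip_force: 1.0
```

```bash
python3 -m creep '[[[0,0,0.5],[0,0,0],255],[[0,0,1],[0,0,0],255],[[0,0,1.5],[0,0,0],255],[[0,0,2.0],[0,0,0],255],[[0,0,2.0],[0,0,0],255],[[0,0,2.0],[0,0,0],255],[[0,0,2.0],[0,0,0],255],[[0,0,2.0],[0,0,0],255]]'
python3 - <<'E'
from h import *
o=get_obs();print(o['tcp_pos'],o['ft_force'])
c=camera('wrist');w=camera('top')
cv2.imwrite('pics/w5.png',np.hstack([cv2.resize(c['image'][130:330,150:512],(500,300)),cv2.resize(w['image'][110:230,240:360],(300,300))]))
E
```

```text
time_s: 5.12
tcp_pos: [0.6273, 0.0722, 0.048]
eef_rot: [0.988, 0.152, -0.0, -0.0]
ft_force: [-1.1, -1.2, 3.2]
gripper_width: -0.0002
grip_force: 1.7
[0.62732072 0.07219964 0.04799996] [-1.07600526 -1.19426889  3.18360831]
```

View pics/w5.png

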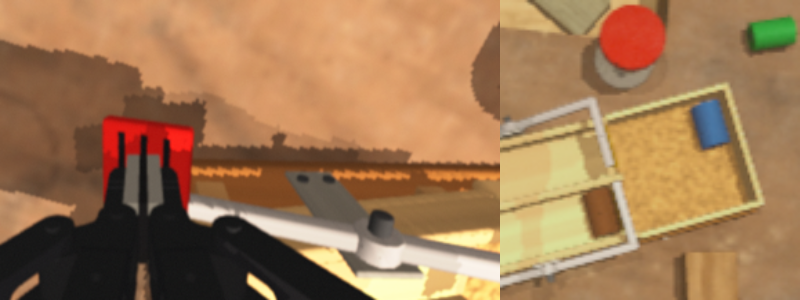

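The blue roller is in the tray, at crop (710,123), and the wood roller still sits behind its gate. Releasing straight up.

```bash
python3 -m creep '[[[0,0,0],[0,0,0],255],[[0,0,0],[0,0,0],255],[[0,0,-1],[0,0,0],255],[[0,0,-2],[0,0,0],255],[[0,0,-3],[0,0,0],255],[[0,0,-4],[0,0,0],255],[[0,0,-5],[0,0,0],255],[[0,0,-6],[0,0,0],255]]'
python3 -m creep '[[[0,0,-2],[0,0,0],255],[[0,0,-5],[0,0,0],255],[[0,0,-8],[0,0,0],255],[[0,0,-11],[0,0,0],255],[[-2,2,-12],[0,0,0],255],[[-4,4,-12],[0,0,0],255],[[-6,6,-12],[0,0,0],255],[[-8,7,-12],[0,0,0],255]]'
python3 -m creep '[[[-2,2,0],[0,0,0],255],[[-4,4,0],[0,0,0],255],[[-6,6,0],[0,0,0],255],[[-8,8,0],[0,0,0],255],[[-10,10,0],[0,0,0],255],[[-12,12,0],[0,0,0],255],[[-14,14,0],[0,0,0],255],[[-16,16,0],[0,0,0],255]]'
python3 -m creep '[[[-2,2,0],[0,0,0],255],[[-4,4,0],[0,0,0],255],[[-6,6,0],[0,0,0],255],[[-8,8,0],[0,0,0],255],[[-10,10,0],[0,0,0],255],[[-12,12,0],[0,0,0],255],[[-12,12,0],[0,0,0],255],[[-12,12,0],[0,0,0],255]]'
python3 - <<'E'
from h import *
w=camera('top');s=camera('scene')
cv2.imwrite('pics/t6.png',np.hstack([cv2.resize(w['image'][100:270,180:360],(424,400)),cv2.resize(s['image'][120:270,180:320],(373,400))]))
E
```

```text
time_s: 5.88
tcp_pos: [0.6275, 0.0721, 0.109]
eef_rot: [0.988, 0.152, 0.0, 0.0]
ft_force: [-0.2, 0.2, -0.1]
gripper_width: -0.0
grip_force: 0.0
time_s: 6.55
tcp_pos: [0.5718, -0.0207, 0.2286]
eef_rot: [0.988, 0.152, 0.0, 0.001]
ft_force: [-0.4, -0.4, -0.3]
gripper_width: -0.0002
grip_force: 0.0
time_s: 7.22
tcp_pos: [0.4668, -0.2205, 0.2285]
eef_rot: [0.988, 0.152, 0.0, 0.0]
ft_force: [1.1, -0.2, -0.6]
gripper_width: -0.0004
grip_force: 0.0
time_s: 7.88
tcp_pos: [0.3886, -0.3709, 0.228]
eef_rot: [0.989, 0.151, -0.0, -0.0]
ft_force: [0.3, 0.3, 1.0]
gripper_width: 0.0001
grip_force: 0.0
```

View pics/t6.png

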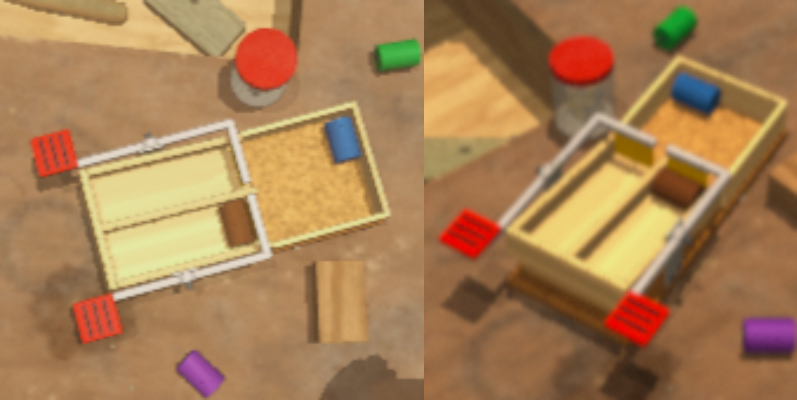

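The blue roller lies in the tray at crop (342,140). Both gates are shut and both pads up, the wood roller is still in its lane, and the jar and block have not moved.

```bash
python3 -c "from workcell import sign_off; print(sign_off())"
```

```text
the job is handed in; nothing more can be done
None
```

The blue roller is in the tray, its gate has dropped shut again, nothing else in the scene was disturbed, and the job is handed in at about 8 s of the 32 s allowed.

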